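Latch the painting pallet into the drying bay

ROBOT

A 6-joint arm with a two-finger parallel gripper is mounted at the origin on the work surface. World frame = base frame: x ahead of the robot, y to its left, z up, the work surface at z = 0. Lengths are in m, angles in rad, forces in N, time in s.
With the tool pointing down it reaches from about 0.275 to 0.75 m from the base axis. Payload 10.2 kg.
Tool frame: the origin (TCP) lies midway between the tips of the shut fingers; the grasp point (between the pads) lies 19 mm behind it (env.hold_point_z is the distance from the TCP to the grasp point, in m); z points along the fingers, y is the line along which they close (so a half turn about z gives the same grasp; the last joint's range is limited). The gripper opens to 85 mm and grips with 20 to 120 N. Pads are 22 mm wide; open, the fingers measure 114 mm over their backs; the gripper's body (76 mm by 85 mm) begins 54 mm behind the grasp point. The pads swing forward as they close: fully open they stand 13 mm farther back than shut.
Start: joints at [1.012, 0.313, 1.498, -0, 1.331, -0.223], TCP at [0.173, 0.496, 0.231] pointing down, gripper open.
Joint ranges: [-2.94, 2.94], [-0.97, 2.17], [0.19, 2.56], [-1.23, 4.37], [0.02, 3.11], [-2.88, 2.88]. Speed limits (rad/s): [2.39, 2.39, 3.01, 3.14, 3.14, 3.14].

INTERFACE

Orientations are given as a unit quaternion [x, y, z, w].
In Python, from bench import env, kinematics, monitor, eyes, job gives the robot as it stands. The module is installed in compiled form; this text tells all that it offers. Calls block until the motion is done:
- env.reach(position, orientation): joint-space move of the TCP to a pose.
- env.movel(position, velocity=0.15, frame=None, guard=None): straight line of the TCP; frame=None keeps the orientation; velocity is the mean speed in m/s. With guard (N) it stops when the force on the tool has changed by that much, and returns True; else False.
- env.set_joints(angles): joint-space move.
- env.release() and env.close_gripper(effort=None): open the fingers fully, or close them until they stop; effort is the grip in N (None keeps the last).
- env.hold(seconds).
- kinematics.ik(position, orientation): joint angles nearest the present ones, or None.
- monitor.sense(): the state.
- eyes.grab_frame(name): name is "scene" or "top"; returns a dict with "frame" (420x560x3 uint8, red, green, blue), "mtx" (3x3 intrinsics, pixels), "view" (4x4, takes a point from world to camera coordinates). Camera axes: x right, y down, z forward; pixel columns grow to the right and rows downward; lengths in m; the calibration is good to about 2 mm. A picture is of the moment at which its call begins. There is no depth.
A pose or a line that the arm cannot do raises env.MotionError and nothing moves.
- job.hand_in(): hands the job in; it is judged then, once.
The state is a dict: "clock": time; "joints": joint angles; "qvel": joint speeds; "joint_efforts": joint torques, N m; "position": TCP position; "ee_rot": TCP orientation; "contact_force": force on the tool from outside, world axes, zero at the start; "ft_torque": the same for the moment, N m; "finger_gap": opening from 0.0 (shut) to 1.0 (fully open); "gripper_force": force on a finger pad.
Only numpy, scipy, OpenCV 4.12 (cv2) and the standard library are available. Lean on these libraries where they do the work, as an engineer would, in place of code of your own. Each camera call takes 0.05 s, during which the arm holds its last target. There are 200 camera calls.

TASK

Put the wooden pallet of freshly sprayed parts into the drying bay: keeping it level, set it in the open end, slide it in so that its own front edge lifts the yellow drop catch, and push it gently against the sprung buffer until the catch falls behind it, then let go so that the pallet stays locked in. Do not touch the catch yourself, do not ram the buffer, and leave the bottles, the tin and the wooden block on the bench where they are.

Things in the scene. Friction and masses are not known exactly. Their poses are not given: they have to be found in the camera images.
- pallet_grip (a point): Dark wood grip bar across the middle of the loose pallet: 16 mm thick (along x), 50 mm wide (along y), from 18 to 66 mm above the pallet's underside. Point on its upright centre line, 44 mm above the underside; z up. x is the way the pallet slides in; either end may go first (same after a half turn).
- bay_mouth (a point): On the fixed drying bay's centre line, on its floor (10 mm above the bench), where the parallel guides begin. x points the way in, y left of it, z up. Steel guides 20 mm high run from x 0 to 150 mm, 123.5 mm apart (pallet clearance 1.75 mm a side); towards x = -45 mm they flare to 151 mm. The catch falls with the pallet's centre at x = 87 mm, give or take 14 mm: the latch unit is in slots: feel.
- catch (a joint): Yellow drop catch, 50 mm bar hinged 48 mm above the bench at x = -25 mm (+-14) from the mouth, over the pallet's y = -44 to -58 mm edge; its round steel toe points inwards and down. Radians: 0 = down on its stop, toe 6 mm above the floor; about 0.26 riding on the pallet. Falls to 0 by its weight once the pallet's back edge has passed: the pallet cannot come back out.
- buffer (a joint): Rubber-faced sprung buffer at the bay's far end: 0 = free, grows as pressed (m), hard stop at 0.0115; 1 N per mm. The catch falls when it is pressed in about 8 to 9 mm: about 9 N plus 0 to 3 N of friction; let go, the pallet then comes back 3 to 4 mm and rests against the catch's toe. Over 16 N on the buffer is ramming it.
- pallet_board (a point): Light wood board 120 x 120 x 18 mm with the grip bar, 0.28 to 0.49 kg; point at the centre of the board, 9 mm above the underside, axes as the grip's. Four small painted wheels on pins, 20 mm wide, tops 41 mm above the underside, at x +-44, y +-30 mm. The strips along its sides (y beyond +-44 mm) are bare: the catch rides there.
- dock: The fixed drying bay: flat aluminium floor 10 mm thick, 150 mm wide, from 150 mm before the mouth (open end, where the pallet is set down) to 148 mm past it, with the two guides. Origin on the bench under the mouth point, same axes. A blue latch unit beside and behind it carries catch (pivot ear 64 mm high, 90 mm off centre), buffer and a 76 mm high blower.
- thinner: White bottle with blue label and yellow cap, 60 mm wide, 135 mm high, standing on the bench; origin at the centre of its underside. A bystander.
- primer: Grey jar with white cap, 56 mm wide, 75 mm high, standing on the bench; origin at the centre of its underside. A bystander.
- enamel: Small blue and red paint tin, 52 mm wide, 50 mm high, standing on the bench; origin at the centre of its underside. A bystander.
- holder: Wooden block 160 x 60 x 50 mm with a grey model on a stick, 195 mm high in all; origin at the centre of the block's underside, x along the block. A bystander.
Not all that is in view belongs to the job. There is more than one size of the part that bears pallet_grip; the job needs the largest.

How it is judged:
By the outcome, as a careful person would: the job done as asked, in the order asked, and still so for the second after the job is handed in, with the robot touching nothing.
It also fails if it takes over 58 s, if anything falls off the work surface, if the arm or the gripper's body presses on something with over 40 N, if the wrist force passes 120 N, or if a joint passes its speed limit or range.

## Working session

There is one attempt and no reset: what is moved stays moved. The work goes in short steps, each a Python script; the robot and the scene stay as the last script left them, time stands still between calls to the robot, and variables do not carry over. Pictures are saved under pics/ and viewed, at most 13 in all, crops included, and the job is handed in when it is done.

```bash
mkdir -p pics; python3 - <<'E'
from bench import env, kinematics, monitor, eyes, job
import cv2,numpy as np
for n in("scene","top"):
    d=eyes.grab_frame(n); cv2.imwrite(f"pics/{n}0.png",cv2.cvtColor(d["frame"],cv2.COLOR_RGB2BGR)); print(n,d["mtx"].tolist(),np.round(d["view"],3).tolist())
s=monitor.sense(); print(s["clock"],s["position"],s["ee_rot"],s["finger_gap"],env.hold_point_z)
E
```

```text
scene [[408.58044865894584, 0.0, 276.95102539317884], [0.0, 408.58044865894584, 217.22447499701988], [0.0, 0.0, 1.0]] [[0.759, 0.65, 0.022, -0.419], [0.411, -0.453, -0.791, -0.169], [-0.505, 0.61, -0.611, 1.629], [0.0, 0.0, 0.0, 1.0]]
top [[473.6389304131783, 0.0, 280.95842943875385], [0.0, 473.6389304131783, 217.94570803720893], [0.0, 0.0, 1.0]] [[0.022, -1.0, 0.003, 0.017], [-0.986, -0.022, -0.164, 0.533], [0.164, 0.001, -0.986, 1.349], [0.0, 0.0, 0.0, 1.0]]
0.1 [0.17287671 0.4954678  0.23079133] [ 1.67135563e-01  9.85933746e-01 -5.39995589e-04 -2.44625697e-04] 1.0013354437606234 0.0187
```

View pics/scene0.png

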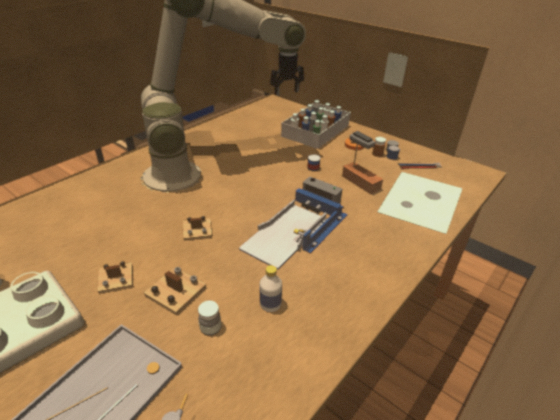

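View pics/top0.png

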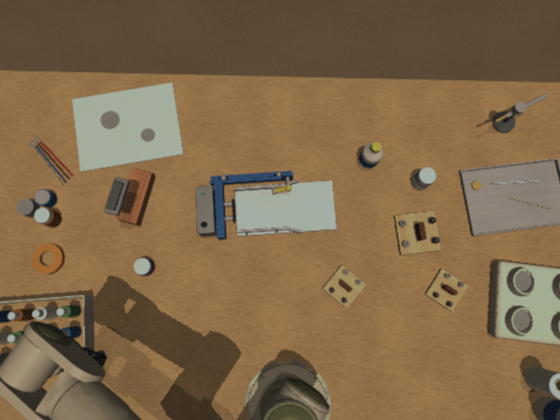

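The scene has three pallets in the top view, at (417,232), (344,286) and (447,290). The one at (417,232) looks largest. The bay is centred near (285,207), its open end is on the right at (335,205), and the yellow catch is at (283,188).

```bash
cat > h.py <<'E'
import cv2,numpy as np
from bench import env, kinematics, monitor, eyes, job
def ray(d,uv,z):
    V=np.array(d["view"]);R=V[:3,:3];c=-R.T@V[:3,3]
    r=R.T@np.linalg.inv(d["mtx"])@np.array([uv[0],uv[1],1.]);return c+r*(z-c[2])/r[2]
def pix(d,p):
    q=d["mtx"]@(np.array(d["view"])@np.r_[p,1])[:3];return q[:2]/q[2]
def crop(d,u0,v0,u1,v1,k):
    return cv2.cvtColor(cv2.resize(d["frame"][v0:v1,u0:u1],None,fx=k,fy=k,interpolation=cv2.INTER_CUBIC),cv2.COLOR_RGB2BGR)
E
python3 - <<'E'
from h import *
d=eyes.grab_frame("top")
a=crop(d,325,200,475,312,5); b=crop(d,190,162,345,245,5)
cv2.imwrite("pics/pal.png",a);cv2.imwrite("pics/bay.png",b)
hsv=cv2.cvtColor(d["frame"],cv2.COLOR_RGB2HSV)
for n,p in dict(board=(405,235),board2=(430,245),small=(335,290),table=(380,232),floor=(300,207),table2=(417,262)).items(): print(n,hsv[p[1],p[0]])
E
```

```text
board [ 19 116 158]
board2 [ 19 112 162]
small [ 23 100 146]
table [ 16 128 151]
floor [ 60  16 176]
table2 [ 17 128 151]
```

View pics/pal.png

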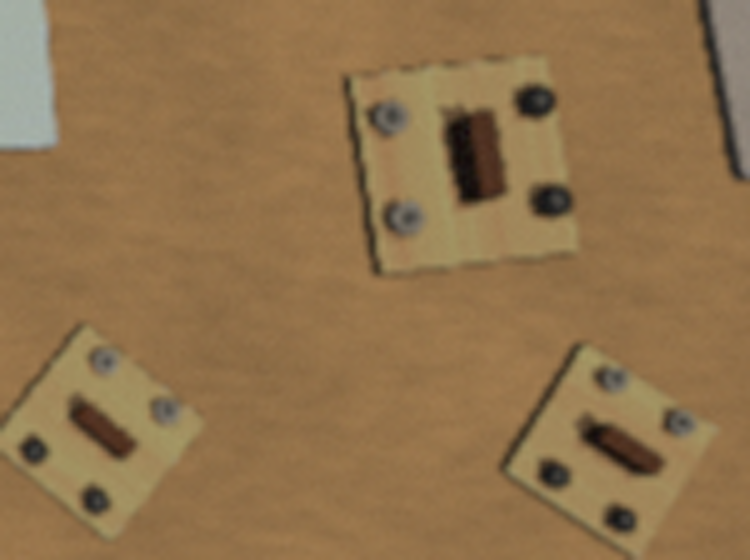

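View pics/bay.png

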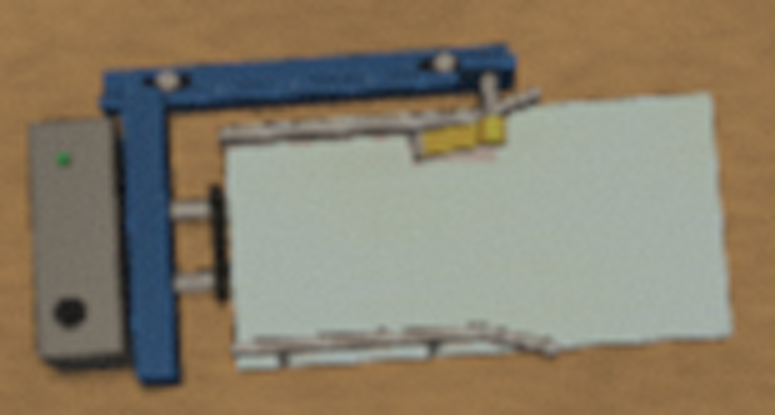

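The close crop confirms the pallet choice. The pallet at top-view pixel (417,233) is clearly the largest: its side is about 40 px, against about 30 px for those at (344,286) and (447,290). In the bay crop the floor's open-end edge runs from (711,94) to (731,336). The yellow catch spans x 415 to 505.

```bash
python3 - <<'E'
from h import *
d=eyes.grab_frame("top"); s=eyes.grab_frame("scene")
cv2.imwrite("pics/s2.png",crop(s,140,175,350,315,3.8))
f=lambda x,y,u0,v0:(u0+(x+.5)/5-.5,v0+(y+.5)/5-.5)
P=np.array([ray(d,f(*c,325,200),.018) for c in((347,75),(548,56),(578,248),(378,272))])
print("side",[np.linalg.norm(P[i]-P[(i+1)%4]).round(4) for i in range(4)],"c",P.mean(0).round(4))
e=P[0]+P[3]-P[1]-P[2]; print("yaw(x axis, toward +y)",np.degrees(np.arctan2(e[1],e[0])))
e=P[0]+P[1]-P[2]-P[3]; print("yaw other",np.degrees(np.arctan2(e[1],e[0])))
W=np.array([ray(d,f(*c,325,200),.041) for c in((391,116),(536,100),(552,199),(404,216))]);print("wheels c",W.mean(0).round(4),[np.linalg.norm(W[i]-W[(i+1)%4]).round(4) for i in range(4)])
F=np.array([ray(d,f(*c,190,162),.010) for c in((711,94),(731,337),(238,369))]);
print("floor",F.round(4).tolist(),np.linalg.norm(F[0]-F[1]),np.linalg.norm(F[1]-F[2]))
e=F[2]-F[1]; t=np.arctan2(e[1],e[0]); e2=F[0]-F[1]; print("bay yaw",np.degrees(t),np.degrees(np.arctan2(e2[1],e2[0]))+90)
ex=np.array([np.cos(t),np.sin(t)]);ey=np.array([-ex[1],ex[0]])
m=(F[0]+F[1])[:2]/2+.15*ex;print("mouth",m)
q=lambda p:((p[:2]-m)@ex,(p[:2]-m)@ey)
for n,c,z in (("hinge",(503,128),.048),("toe",(417,145),.02),("bufface",(222,240),.03),("gR0",(222,128),.03),("gR1",(505,118),.03),("gL0",(235,345),.03),("gL1",(495,327),.03)):print(n,np.round(q(ray(d,f(*c,190,162),z)),4))
for n,c in dict(thinner=(371,163),primer=(425,184)).items(): print(n,ray(d,c,0).round(3))
E
```

```text
side [np.float64(0.122), np.float64(0.1164), np.float64(0.1202), np.float64(0.1192)] c [ 0.503  -0.3781  0.018 ]
yaw(x axis, toward +y) 97.39913154685554
yaw other 7.4325557922922805
wheels c [ 0.5025 -0.3763  0.041 ] [np.float64(0.0865), np.float64(0.0591), np.float64(0.0877), np.float64(0.0594)]
floor [[0.6576, -0.1236, 0.01], [0.5079, -0.1362, 0.01], [0.482, 0.159, 0.01]] 0.15023939935100084 0.2963910452814108
bay yaw 95.01631858880837 94.8245264063008
mouth [0.56962273 0.01949463]
hinge [-0.0205 -0.0533]
toe [ 0.031  -0.0527]
bufface [ 0.1506 -0.0002]
gR0 [ 0.1472 -0.0685]
gR1 [-0.0228 -0.0636]
gL0 [0.1461 0.0634]
gL1 [-0.0081  0.0627]
thinner [ 0.718 -0.246  0.   ]
primer [ 0.655 -0.411  0.   ]
```

View pics/s2.png

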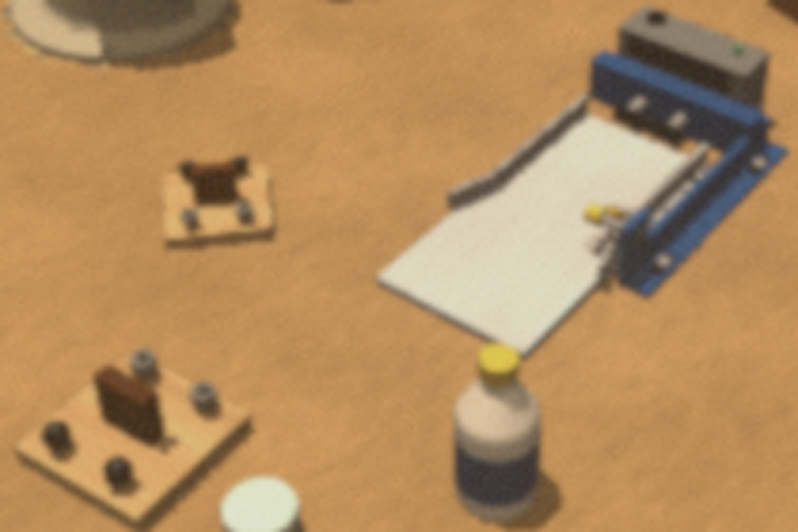

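The second view agrees. The board measures about 120 mm, the wheels 88 by 59 mm and the floor 150 mm, so I will go ahead and grasp. The pallet is at (0.503,-0.377) with yaw 97.4°, and the bay mouth is at (0.570,0.019) with yaw 95°.

```bash
cat >> h.py <<'E'
def quat(deg):
    a=np.radians(deg+90)/2; return np.array([np.cos(a),np.sin(a),0,0])
T=np.radians(94.95); EX=np.array([np.cos(T),np.sin(T)]); EY=np.array([-EX[1],EX[0]]); M=np.array([.5696,.0195])
def bay(x,y,z): return np.r_[M+x*EX+y*EY,z]
def st(t=""):
    s=monitor.sense(); print(t,"t",round(s["clock"],2),"p",s["position"].round(4),"F",np.round(s["contact_force"],2),"g",round(s["finger_gap"],3),round(float(np.max(s["gripper_force"])),1)); return s
E
python3 - <<'E'
from h import *
q=quat(97.4); c=[.5028,-.377]
j=kinematics.ik([*c,.16],q); print(np.round(j,2))
if abs(j[5])>2: q=quat(97.4-180); print(np.round(kinematics.ik([*c,.16],q),2))
env.reach([*c,.16],q); st()
print(env.movel([*c,.029],velocity=.1,guard=8)); st("down")
env.close_gripper(effort=40); st("closed")
env.movel([*c,.075],velocity=.08); st("up")
p=bay(-.112,0,.079); q2=quat(94.95)
env.movel(p,velocity=.13,frame=q2); st("over")
d=eyes.grab_frame("top");cv2.imwrite("pics/over.png",crop(d,250,150,410,270,5))
E
```

```text
[-0.83  0.6   1.26 -0.    1.29 -2.53]
[-0.83  0.6   1.26 -0.    1.29  0.61]
 t 3.52 p [ 0.5032 -0.3764  0.1601] F [ 0.6  -0.11 -1.15] g 1.002 0.0
False
down t 4.97 p [ 0.503  -0.3773  0.0297] F [ 0.34 -0.24 -0.62] g 1.0 0.0
closed t 5.61 p [ 0.5029 -0.3771  0.0292] F [-0.14  0.12  0.93] g 0.182 40.0
up t 6.33 p [ 0.5026 -0.3768  0.0747] F [ 0.18  0.07 -3.49] g 0.186 39.3
over t 9.58 p [ 0.5792 -0.0923  0.079 ] F [ 0.14  0.1  -3.64] g 0.183 39.3
```

View pics/over.png

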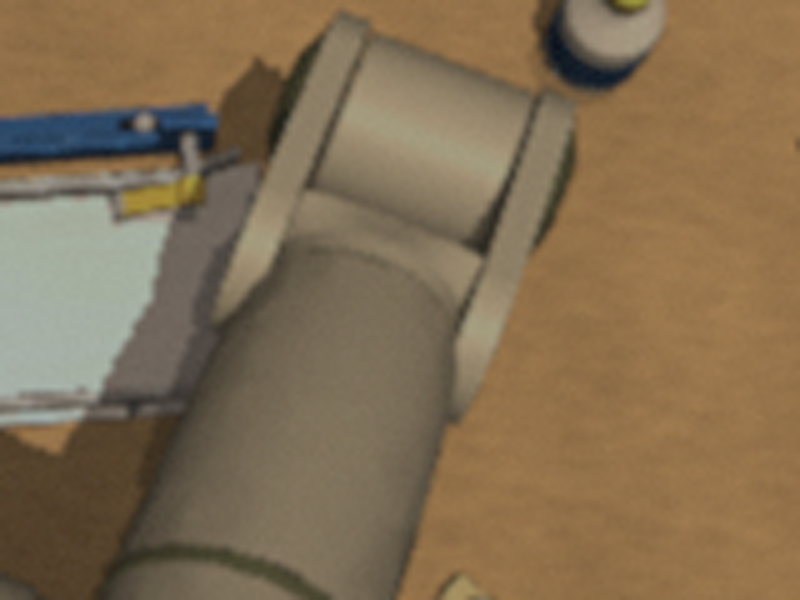

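The arm hides the pallet in the top view, so I will set it down and check with the scene camera.

```bash
python3 - <<'E'
from h import *
print(env.movel(bay(-.112,0,.0385),velocity=.04,guard=2.5)); st("set")
s=eyes.grab_frame("scene");cv2.imwrite("pics/set.png",crop(s,220,170,360,275,5))
E
```

```text
True
set t 10.57 p [ 0.579  -0.092   0.0392] F [0.38 1.05 5.64] g 0.184 40.5
```

View pics/set.png

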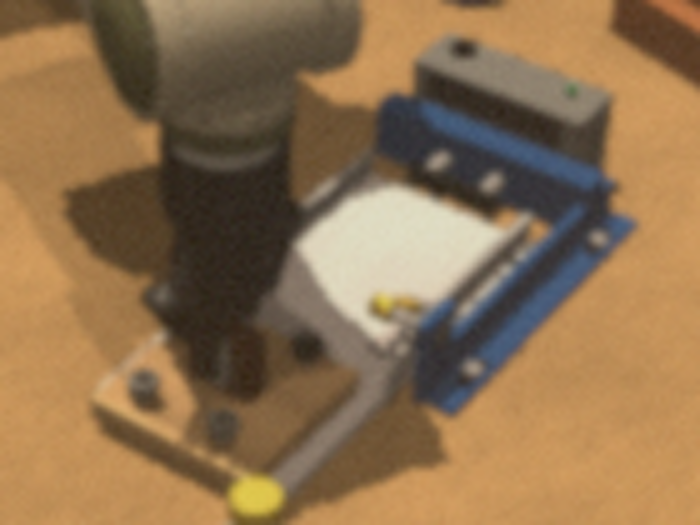

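The pallet stands level on the open end, with its back-left corner at (98,400) and its right edge inside the floor edge. The catch at (385,303) is clear of it. Next I slide it in while watching the forces.

```bash
cat >> h.py <<'E'
def bs(F0=np.zeros(3)):
    s=monitor.sense(); p=s["position"]; F=np.array(s["contact_force"])-F0
    return s["clock"],(p[:2]-M)@EX,(p[:2]-M)@EY,p[2],F[:2]@EX,F[:2]@EY,F[2]
def pb(t=""): 
    r=bs(); print(t,"t%.1f x%.1f y%.1f z%.1f  Fx%.1f Fy%.1f Fz%.1f"%(r[0],r[1]*1e3,r[2]*1e3,r[3]*1e3,*r[4:])); return r
E
python3 - <<'E'
from h import *
s=eyes.grab_frame("scene")
f=lambda x,y:(220+(x+.5)/5-.5,170+(y+.5)/5-.5)
for c in((98,400),(375,370)):
    w=ray(s,f(*c),.028)[:2]-M; print("corner",w@EX,w@EY)
env.close_gripper(effort=25)
env.movel(bay(-.112,0,.0397),velocity=.02); pb("relieved")
for x in (-.09,-.075,-.06,-.05,-.04):
    g=env.movel(bay(x,0,.0397),velocity=.04,guard=7); pb(g)
    if g: break
E
```

```text
corner -0.17265338688210108 0.05093616014412238
corner -0.04758487858314934 -0.06887396878828109
relieved t11.1 x-111.9 y0.1 z39.4  Fx0.1 Fy1.7 Fz-0.9
False t11.8 x-90.0 y0.0 z39.7  Fx-1.3 Fy-1.0 Fz-3.1
False t12.4 x-74.9 y-0.0 z39.7  Fx-0.4 Fy-0.3 Fz-2.8
False t12.9 x-59.8 y-0.0 z39.8  Fx0.1 Fy0.4 Fz-4.2
False t13.3 x-49.8 y-0.0 z39.7  Fx0.6 Fy-0.1 Fz-3.1
False t13.7 x-39.7 y0.0 z39.7  Fx0.7 Fy0.7 Fz-4.5
```

```bash
python3 - <<'E'
from h import *
s=eyes.grab_frame("scene");cv2.imwrite("pics/in1.png",crop(s,220,160,360,265,5.7))
E
```

```text
(no output)
```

View pics/in1.png

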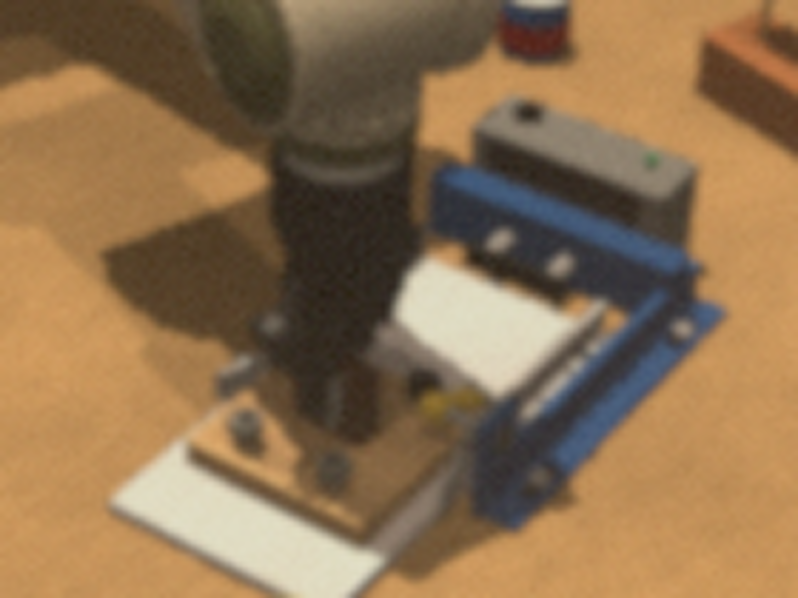

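The pallet sits within the guides, with its back edge from (188,442) to (367,526). The catch at (450,403) is just ahead of the front edge. I will check those corners numerically, then continue.

```bash
python3 - <<'E'
from h import *
s=eyes.grab_frame("scene")
f=lambda x,y:(220+(x+.5)/5.7-.5,160+(y+.5)/5.7-.5)
for n,c,z in(("BL",(188,442),.028),("BR",(367,526),.028),("floorBL",(111,500),.01),("BLbot",(190,462),.01),("BRbot",(365,545),.01)):
    w=ray(s,f(*c),z)[:2]-M; print(n,(w@EX).round(4),(w@EY).round(4))
y=0
for x in np.arange(-.034,.081,.006):
    g=env.movel(bay(x,y,.0395),velocity=.03,guard=7); r=pb(g)
    if g or abs(r[5])>6 or r[4]<-7: break
E
```

```text
BL -0.1022 0.0548
BR -0.0988 -0.0641
floorBL -0.1498 0.0713
BLbot -0.0986 0.0564
BRbot -0.0954 -0.0611
False t14.1 x-33.7 y0.0 z39.5  Fx-0.7 Fy-0.3 Fz-4.1
False t14.5 x-27.7 y-0.0 z39.5  Fx-0.0 Fy-0.6 Fz-3.4
False t14.8 x-21.6 y-0.0 z39.5  Fx0.5 Fy-0.6 Fz-3.5
False t15.2 x-15.7 y0.0 z39.5  Fx0.3 Fy0.8 Fz-4.2
False t15.5 x-9.6 y0.0 z39.5  Fx1.7 Fy1.4 Fz-2.7
False t15.9 x-3.6 y0.0 z39.5  Fx1.3 Fy1.7 Fz-3.5
False t16.2 x2.4 y0.1 z39.5  Fx1.1 Fy1.7 Fz-3.1
False t16.6 x8.4 y0.1 z39.5  Fx0.1 Fy2.7 Fz-1.8
False t16.9 x14.2 y0.1 z39.5  Fx0.7 Fy4.6 Fz-1.4
False t17.3 x20.0 y0.2 z39.5  Fx-0.9 Fy3.9 Fz-2.1
True t17.5 x22.9 y0.5 z39.2  Fx3.9 Fy0.5 Fz3.8
```

```bash
python3 - <<'E'
from h import *
env.hold(.2); pb("still")
y=.0007
for x in np.arange(.026,.081,.005):
    g=env.movel(bay(x,y,.0395),velocity=.025,guard=9); r=pb((g,round(y*1e3,1)))
    if r[5]>3: y+=.0003
    if r[5]<-3: y-=.0003
    if g or abs(r[5])>8 or r[4]<-8: break
E
```

```text
still t17.7 x22.7 y0.6 z39.2  Fx5.7 Fy-0.0 Fz5.7
(True, 0.7) t17.9 x25.2 y0.5 z39.4  Fx3.1 Fy1.8 Fz3.1
```

```bash
python3 - <<'E'
from h import *
env.movel(bay(.0255,.0006,.0397),velocity=.02); env.hold(.2); pb("relax")
y=.0007
for x in np.arange(.030,.079,.004):
    g=env.movel(bay(x,y,.0397),velocity=.02,guard=12); r=pb((g,round(y*1e3,1)))
    if r[5]>3: y+=.0003
    if r[5]<-3: y-=.0003
    if g or abs(r[5])>8 or r[4]<-9: break
E
```

```text
relax t18.4 x25.3 y0.6 z39.6  Fx0.7 Fy-1.3 Fz-1.5
(False, 0.7) t18.7 x30.3 y0.9 z39.6  Fx-0.2 Fy0.8 Fz-1.3
(False, 0.7) t19.1 x34.4 y0.8 z39.6  Fx0.9 Fy0.3 Fz-1.2
(False, 0.7) t19.4 x38.3 y0.8 z39.7  Fx0.2 Fy-0.4 Fz-1.1
(False, 0.7) t19.8 x42.3 y0.8 z39.7  Fx0.9 Fy-0.1 Fz-2.6
(False, 0.7) t20.1 x46.2 y0.8 z39.7  Fx0.8 Fy0.2 Fz-0.9
(False, 0.7) t20.5 x50.3 y0.8 z39.7  Fx1.8 Fy0.3 Fz-2.2
(False, 0.7) t20.8 x54.3 y0.7 z39.7  Fx0.4 Fy0.2 Fz-3.0
(False, 0.7) t21.2 x58.2 y0.7 z39.7  Fx1.5 Fy0.4 Fz-3.4
(False, 0.7) t21.5 x62.2 y0.8 z39.7  Fx1.8 Fy0.3 Fz-3.3
(False, 0.7) t21.9 x66.2 y0.7 z39.7  Fx0.9 Fy0.0 Fz-3.2
(False, 0.7) t22.2 x70.2 y0.7 z39.7  Fx0.3 Fy-0.7 Fz-3.7
(False, 0.7) t22.6 x74.2 y0.7 z39.7  Fx1.7 Fy-0.1 Fz-3.0
(False, 0.7) t22.9 x78.2 y0.7 z39.7  Fx1.0 Fy0.5 Fz-2.5
```

The slide is smooth. Now I feel for the buffer in 1 mm steps, with averaged force readings.

```bash
cat >> h.py <<'E'
def avg(n=6):
    a=[]
    for _ in range(n): env.hold(.02); a.append(bs())
    return np.mean(a,0)
E
python3 - <<'E'
from h import *
r0=avg(10); b=r0[4]; print("base",b)
for x in np.arange(.080,.112,.001):
    g=env.movel(bay(x,.0007,.0395),velocity=.012,guard=8); r=avg()
    print(g,"t%.1f x%.1f y%.1f z%.1f dFx%.1f Fy%.1f Fz%.1f"%(r[0],r[1]*1e3,r[2]*1e3,r[3]*1e3,r[4]-b,r[5],r[6]))
    if g or r[4]-b<-7.5: break
E
```

```text
base 0.39777919312680793
False t23.5 x79.9 y0.6 z39.6 dFx-2.2 Fy1.7 Fz-1.5
False t23.8 x81.0 y0.7 z39.6 dFx-3.1 Fy1.4 Fz-0.1
False t24.2 x82.0 y0.7 z39.6 dFx-3.5 Fy2.0 Fz0.3
False t24.5 x82.9 y0.7 z39.6 dFx-4.2 Fy2.6 Fz0.9
False t24.9 x83.9 y0.7 z39.5 dFx-4.6 Fy2.8 Fz1.1
False t25.2 x84.9 y0.7 z39.6 dFx-4.8 Fy2.6 Fz1.5
False t25.6 x85.9 y0.7 z39.6 dFx-5.6 Fy2.8 Fz1.5
False t25.9 x86.9 y0.7 z39.6 dFx-4.7 Fy2.8 Fz1.8
False t26.3 x87.9 y0.7 z39.6 dFx-5.1 Fy2.8 Fz1.9
False t26.6 x88.9 y0.7 z39.6 dFx-4.9 Fy2.9 Fz1.5
False t27.0 x89.8 y0.8 z39.6 dFx-5.4 Fy2.9 Fz1.9
False t27.3 x90.8 y0.8 z39.6 dFx-4.7 Fy2.9 Fz1.5
False t27.7 x91.7 y0.7 z39.6 dFx-5.7 Fy2.5 Fz1.7
False t28.0 x92.6 y0.7 z39.6 dFx-6.7 Fy2.9 Fz1.6
False t28.4 x93.5 y0.7 z39.6 dFx-7.3 Fy2.8 Fz1.7
False t28.7 x94.4 y0.7 z39.6 dFx-7.8 Fy2.8 Fz1.8
```

Buffer contact is at x of about 91 mm, over roughly 5 N of sliding friction, so the catch should fall near 99 to 100 mm. I continue gently.

```bash
python3 - <<'E'
from h import *
b=.4
def yel(tag):
    s=eyes.grab_frame("scene"); h=cv2.cvtColor(s["frame"],cv2.COLOR_RGB2HSV)[200:250,280:320]
    m=cv2.inRange(h,(20,150,90),(34,255,255)); ys,xs=np.nonzero(m); print(tag,len(xs),(xs.mean()+280).round(2) if len(xs) else 0,(ys.mean()+200).round(2) if len(xs) else 0)
    return s
yel("y0")
for x in np.arange(.0962,.1035,.0008):
    g=env.movel(bay(x,.0007,.0395),velocity=.01,guard=6); r=avg()
    print(g,"t%.1f x%.1f y%.1f z%.1f dFx%.1f Fy%.1f Fz%.1f"%(r[0],r[1]*1e3,r[2]*1e3,r[3]*1e3,r[4]-b,r[5],r[6])); s=yel("y")
    if g or r[1]>.0993 or r[4]-b<-15: break
cv2.imwrite("pics/press.png",crop(s,240,160,350,240,6))
E
```

```text
y0 37 299.35 228.81
False t29.1 x95.4 y0.6 z39.6 dFx-8.6 Fy3.1 Fz2.1
y 34 299.15 228.71
False t29.5 x96.1 y0.6 z39.7 dFx-9.7 Fy2.9 Fz1.9
y 34 299.12 228.74
False t29.9 x96.8 y0.6 z39.7 dFx-10.1 Fy3.0 Fz2.0
y 33 299.06 228.7
False t30.3 x97.5 y0.6 z39.7 dFx-11.0 Fy2.8 Fz2.0
y 32 298.94 228.75
False t30.7 x98.2 y0.6 z39.7 dFx-11.3 Fy3.1 Fz2.2
y 31 299.0 228.9
False t31.1 x98.9 y0.6 z39.7 dFx-11.4 Fy3.3 Fz2.2
y 33 299.21 228.94
False t31.5 x99.6 y0.6 z39.7 dFx-12.3 Fy3.5 Fz2.5
y 26 299.12 229.23
```

View pics/press.png

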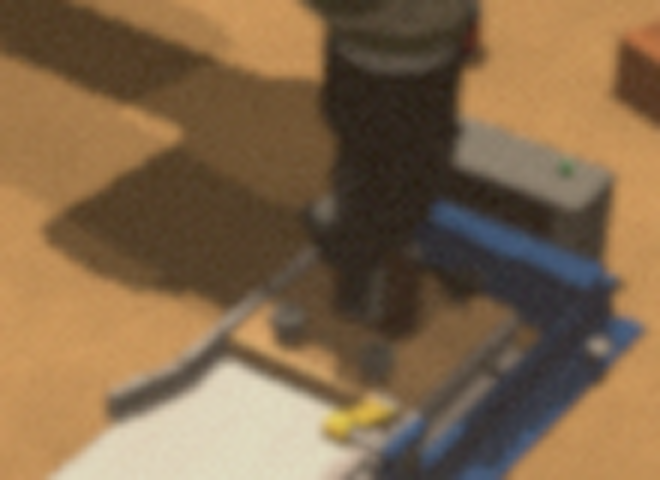

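The catch at crop (358,415) is at the pallet's rear edge and starting to drop. A little further.

```bash
python3 - <<'E'
from h import *
b=.4
def yel():
    s=eyes.grab_frame("scene"); h=cv2.cvtColor(s["frame"],cv2.COLOR_RGB2HSV)[200:250,280:320]
    m=cv2.inRange(h,(20,150,90),(34,255,255)); ys,xs=np.nonzero(m); return s,len(xs),xs.mean()+280,ys.mean()+200
for x in np.arange(.1018,.1055,.0005):
    g=env.movel(bay(x,.0007,.0395),velocity=.01,guard=6); r=avg(); s,*v=yel()
    print(g,"t%.1f x%.1f y%.1f dFx%.1f Fy%.1f Fz%.1f"%(r[0],r[1]*1e3,r[2]*1e3,r[4]-b,r[5],r[6]),np.round(v,2))
    if g or r[1]>.1018 or r[4]-b<-16: break
cv2.imwrite("pics/press2.png",crop(s,240,160,350,240,6))
E
```

```text
False t31.9 x100.3 y0.6 dFx-12.8 Fy3.3 Fz2.8 [ 11.   297.27 230.36]
False t32.3 x100.7 y0.6 dFx-13.3 Fy3.3 Fz3.1 [ 10.  297.3 230.4]
False t32.7 x101.1 y0.6 dFx-13.9 Fy3.3 Fz2.9 [  7.   296.57 230.71]
False t33.1 x101.5 y0.6 dFx-14.6 Fy3.5 Fz2.9 [  8.   297.   230.62]
False t33.5 x101.9 y0.6 dFx-14.6 Fy3.6 Fz3.0 [  9.   297.   230.56]
```

View pics/press2.png

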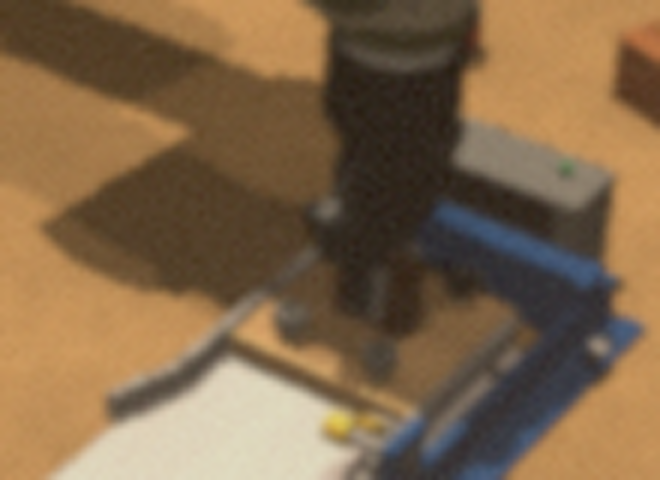

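The bar has dropped behind the pallet's rear edge: yellow is now at (355,425) and the full rear edge shows above it. The catch fell at about x = 100 mm. I ease back, let go and retreat.

```bash
python3 - <<'E'
from h import *
g=env.movel(bay(.0992,.0007,.0395),velocity=.01); pb("eased")
env.release(); env.hold(.3); pb("open")
p=monitor.sense()["position"]
print(env.movel([p[0],p[1],.12],velocity=.06,guard=10)); pb("up")
env.movel([p[0],p[1],.24],velocity=.15)
env.set_joints([1.012,.313,1.498,0,1.331,-.223]); pb("clear")
t=eyes.grab_frame("top"); s=eyes.grab_frame("scene")
a=crop(t,190,160,340,250,5); b2=crop(s,230,175,355,265,6)[:, :750]
cv2.imwrite("pics/fin.png",cv2.resize(np.vstack([cv2.resize(a,(500,300)),cv2.resize(b2,(500,300))]),(500,600)))
E
```

```text
eased t34.2 x99.2 y0.5 z39.6  Fx-3.2 Fy0.1 Fz-1.0
open t35.2 x99.2 y0.7 z39.5  Fx0.2 Fy-0.6 Fz0.7
False
up t36.7 x99.2 y0.9 z119.6  Fx0.2 Fy-0.3 Fz-0.3
clear t39.6 x508.4 y353.6 z231.1  Fx0.2 Fy0.2 Fz-0.4
```

View pics/fin.png

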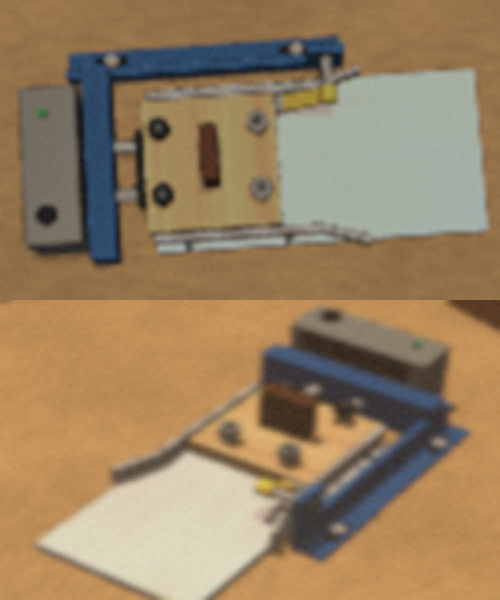

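The pallet lies between the guides against the buffer, and the yellow catch at (300,98) in the top view is down behind its rear edge. The robot is clear, so I am handing in.

```bash
python3 -c "
from h import *
print(job.hand_in())"
```

```text
the job is handed in; nothing more can be done
None
```

The largest pallet is locked in the drying bay behind the fallen catch, and the job was handed in at about 40 s with the robot clear. The bottles, tin and block were never approached.

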